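# Grease service on the ring roller

## Robot

A 6-joint arm with a two-finger parallel gripper is mounted at the origin on the work surface. World frame = base frame: x ahead of the robot, y to its left, z up, the work surface at z = 0. Lengths are in mm, angles in rad, forces in N, time in s.
With the tool pointing down it reaches from about 300 to 775 mm from the base axis. Payload 14.6 kg.
Tool frame: the origin (TCP) lies midway between the tips of the shut fingers; the grasp point (between the pads) lies 19 mm behind it (manip.grip_depth is the z of the grasp point in the tool frame, in mm); z points along the fingers, y is the line along which they close (so a half turn about z gives the same grasp; the last joint's range is limited). The gripper opens to 94 mm and grips with 3 to 60 N. Pads are 16 mm wide; open, the fingers measure 119 mm over their backs; the gripper's body (75 mm by 177 mm) begins 78 mm behind the grasp point.
Start: joints at [-1.279, 0.3, 1.521, -0, 1.321, -0.067], TCP at [193.126, -514.968, 205.446] pointing down, gripper open.
Joint ranges: [-3.03, 3.03], [-0.79, 2.21], [0.23, 2.52], [-1.04, 4.18], [0, 3.07], [-2.55, 2.55]. Speed limits (rad/s): [2.22, 2.22, 2.57, 3.14, 3.14, 3.14].

## Interface

Orientations are given as a rotation vector (axis times angle).
In Python, from workcell import manip, telemetry, get_image, camera_params gives the robot as it stands (manip), with the cameras as plain functions and the readings (telemetry).
- The arm moves only by the tool drive_effector, called after ">>>" in YAML: its name, and indented under it one key for each argument. Schema: {"type":"object","properties":{"motion":{"type":"array","items":{"type":"array","items":{"type":"array","items":{"type":"number"},"minItems":6,"maxItems":6},"minItems":1,"maxItems":10},"minItems":1,"maxItems":1},"aperture":{"type":"number"},"only":{"type":"string"},"quiet":{"type":"boolean"},"lines":{"type":"string"}},"required":["motion"],"additionalProperties":false}. motion is a list that holds a single list of rows (three levels of brackets), with 1 to 10 rows, each of 6 numbers: dx, dy, dz in parts of the range, where 1.0 means 600 mm, then a rotation vector rx, ry, rz in parts of the range, where 1.0 means 4 rad; each row is the pose to reach, as a shift and turn from the pose commanded when the call began, along the tool's axes at that moment; what a row does not reach only later rows make up. A row lasts 1/8 s, in which the tool goes at most 62.5 mm and 0.188 rad, less where a joint would pass 70% of its speed; a pose out of reach is approached as far as the arm can. aperture is the opening from 0.0 (shut) to 1.0 (fully open), set as the call begins (left out keeps the last). The fingers move at their own pace and stop on an object; the grip force is fixed at half the most. Time passes only in rows, so rows that do not move let the fingers close. The tool returns the time, the measured TCP pose, the force, the opening and the grip force at its end. only (a regular expression) keeps the lines of the reply that match it, lines (a string "A,B") keeps lines A to B, and quiet returns only ok. A shift or turn number past 1, either way, is cut back to 1. Input that does not fit is refused with a message, and nothing moves.
- telemetry.state(): the state, without advancing time (a new reading comes with each control period).
- get_image(name): name is "scene" or "top"; returns the picture (420x560x3 uint8, red, green, blue); there is no depth.
- camera_params(name): a dict with "K" (3x3 intrinsics, pixels), "rvec" (rotation vector, rad) and "tvec" (3), from world to camera coordinates, as OpenCV has them. Camera axes: x right, y down, z forward; pixel columns grow to the right and rows downward; lengths in mm; the calibration is good to about 2 mm. A picture is of the moment at which its call begins. camera_params takes no time and is no camera call.
- manip.close_job(): hands the job in; it is judged then, once.
The state is a dict: "time": time; "qpos": joint angles; "dq": joint speeds; "tau": joint torques, N m; "ee_pos": TCP position; "ee_rot": TCP orientation; "wrist_force": force on the tool from outside, world axes, zero at the start; "wrist_torque": the same for the moment, N m; "finger_gap": opening from 0.0 (shut) to 1.0 (fully open); "grasp_force": force on a finger pad.
Only numpy, scipy, OpenCV 4.12 (cv2) and the standard library are available. Lean on these libraries where they do the work, as an engineer would, in place of code of your own. Each camera call takes 0.05 s, during which the arm holds its last target. There are 200 camera calls.

## Task

The ring roller is due for its grease. First turn the reset knob of the bar counter back to its zero stop so that the new service interval counts from nothing; then lift the push-type grease gun out of its pipe socket, press its coupler squarely onto the tilted grease nipple of the bearing until it snaps on, and push on, without forcing it, until the nozzle has slid at least halfway into the barrel. Finish while holding the gun pressed like that, in line with the nipple, and leave everything else on the bench where it is.

Things in the scene. Friction and masses are not known exactly. Their poses are not given: they have to be found in the camera images.
- reset_knob (a joint): angle of the counter's black reset knob, rad: 0 at the zero stop, growing clockwise seen from above; starts between 0.6 and 2.0. Turn it anticlockwise seen from above to bring it back to 0. Stiff (0.05 N m): stays where it is left. A white line on the bar's -x half is its pointer; at 0 it points to the broad mark beside a small stop pin on the dial.
- reset_knob_grip (a point): point on the vertical axis of the reset knob at the height to grip it, 7 mm below the knob's top. The grip is an upright bar 46 mm long, 14 mm wide, on a 48 mm disc whose top is 23 mm below this point; the bar runs along this frame's x axis, the frame turns with the knob, z is up. The knob sits on a 72 mm aluminium dial on top of the grey counter box.
- counter: bar counter, fixed: grey box 78 x 66 mm, 62 mm high on a 110 x 100 mm foot, with a rubber measuring wheel on its +y side; the origin is on the bench under the foot's centre, z is up. It stands on the feed side of the ring roller (the robot's side).
- gun: push-type grease gun, loose, about 0.46 kg, standing nozzle down. Origin: centre of the barrel's flat lower end; z along the gun from nozzle to cap. Steel barrel 38 mm in diameter from z = 0 to 90 mm, then a round black cap, diameter 26 mm, from z = 90 to 132 mm, to be gripped with the fingers along the gun; the barrel's flat shoulder at z = 90 mm gives the fingertips something to push on.
- gun_grip (a point): a point on the gun's axis at the middle of the black cap, 111 mm above the gun's origin; axes as the gun's.
- coupler_mouth (a point): centre of the coupler's open mouth at the gun's tip, 44.5 mm below the gun's origin with the nozzle fully out; axes as the gun's (z points back towards the cap). The coupler is 23 mm in diameter; its mouth is a funnel 4.5 mm deep narrowing from about 18 to 13 mm, then come spring-loaded jaws, then a seat 16.5 mm inside.
- coupler (a joint): how far the nozzle with the coupler has slid into the barrel, m: 0 fully out, at most 0.014. Its spring pushes back with 11 N at the start and 19.4 N at the end of the travel.
- nipple: brass grease nipple fixed on the roller's pillow block, leaning 30 degrees from vertical. Origin: centre of the flat top of its 13 mm hexagon; z along the nipple, outward and up. Tip at z = 17 mm; head 11 mm wide with conical tip, neck 7 mm. Snapped on, the coupler's mouth is level with the origin (within 1 mm); the jaws pass the head over the last 10 mm, at 4 to 9 N, then hold behind it.
- roller: ring roller, fixed: dark base plate 220 x 300 mm, two grey cheek plates and a pressure screw up to 203 mm high, a grey pillow block (domed bearing housing on a bolted foot) at its +y side. Origin on the bench under the plate's middle, z up; the nipple leans towards its -x side and stands 58 mm to -x and 105 mm to +y of the origin, 102 mm up.
- socket: fixed upright steel pipe, 50 mm outside, 43 mm inside, 105 mm high on an 88 mm round foot; the gun stands in it with the barrel's lower end on a step 55 mm above the bench, so 50 mm of the barrel is inside. Origin on the bench under its centre.
- rod_socket: a similar fixed pipe, 85 mm high, with three short steel rods standing in it up to 175 mm; not to be used. Origin on the bench under its centre.
- crank: loose: the roller's crank, a grey 150 mm arm lying flat with a wooden handle 97 mm high standing up at its +x end; origin under the arm's middle. Leave it.
- spanner: loose: steel spanner 190 mm long lying along its x axis, origin under its middle. Leave it.
- hammer: loose: hammer 260 mm long lying along its x axis, head at +x; origin under its middle. Leave it.
- nut_jar: loose: jar 72 mm in diameter, 95 mm high, origin under its centre. Leave it.
- grease_tin: loose: tin 100 mm in diameter, 110 mm high, origin under its centre. Leave it.
- steel_ring: loose: steel ring 68 mm across, 12 mm high, origin under its centre. Leave it.
- small_ring: loose: steel ring 44 mm across, 12 mm high, origin under its centre. Leave it.

How it is judged:
By the outcome, as a careful person would: the job done as asked, in the order asked, and still so for the second after the job is handed in, while the arm keeps its last pose, push and grip.
It also fails if it takes over 67 s, if anything falls off the work surface, if the arm or the gripper's body presses on something with over 40 N, if the wrist force passes 120 N, or if a joint passes its speed limit or range.

## Working session

There is one attempt and no reset: what is moved stays moved. The work goes in short steps, Python scripts to look and compute and a tool call to move; the robot and the scene stay as the last step left them, time stands still between calls to the robot, and variables do not carry over. Pictures are saved under pics/ and viewed, at most 10 in all, crops included, and the job is handed in when it is done.

```bash
ls; mkdir -p pics; python3 - <<'E'
from workcell import manip, telemetry, get_image, camera_params
import cv2
for n in ("scene","top"):
    im=get_image(n); cv2.imwrite(f"pics/{n}0.png",im[:,:,::-1])
    print(n,camera_params(n))
print(telemetry.state())
E
```

```text
pics
workcell.py
scene {'K': array([[462.56720906,   0.        , 277.90065991],
       [  0.        , 462.56720906, 210.29141381],
       [  0.        ,   0.        ,   1.        ]]), 'rvec': array([ 1.94541412,  0.99262985, -0.54470607]), 'tvec': array([-284.95103177, -135.27317211, 1670.30090313])}
top {'K': array([[433.92447771,   0.        , 274.84118156],
       [  0.        , 433.92447771, 212.37269745],
       [  0.        ,   0.        ,   1.        ]]), 'rvec': array([ 2.20922494, -2.14971948,  0.07373212]), 'tvec': array([ -56.34692983,  530.656002  , 1410.07255358])}
{'time': 0.1, 'qpos': array([-1.27860318e+00,  3.00414399e-01,  1.52153252e+00,  1.21409766e-05,
        1.32070769e+00, -6.66074220e-02]), 'dq': array([-3.20037112e-05,  3.82999670e-04, -3.86564527e-04, -6.68360222e-04,
        1.97461856e-03,  1.24996295e-04]), 'tau': array([ 9.09553764e-04, -5.32650125e+01, -3.53280580e+01,  7.09305773e-02,
        2.34916754e-02, -3.96792359e-05]), 'ee_pos': array([ 193.05935444, -514.74273249,  204.93797633]), 'ee_rot': array([-3.09013412e+00, -5.60391085e-01,  1.69339122e-04]), 'wrist_force': array([ 0.51611459, -0.14585478, -0.76296411]), 'wrist_torque': array([-0.01534158,  0.00919493,  0.02976015]), 'grasp_force': 0.0, 'finger_gap': 1.0002014740388696}
```

View pics/scene0.png

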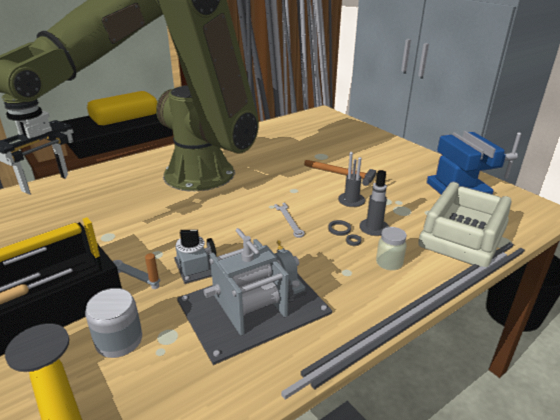

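View pics/top0.png

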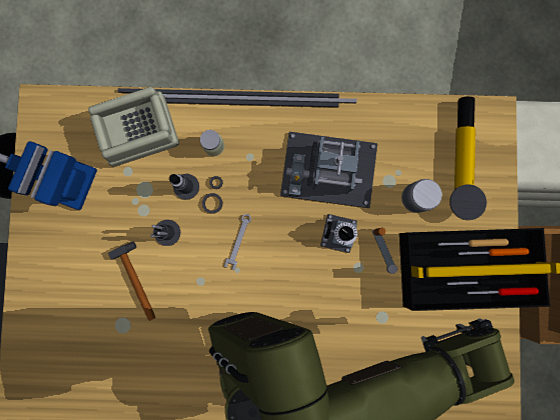

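Scene view: gun cap at about (380,180), knob (188,238), nipple (280,245), pillow block (289,262). Top view: gun cap (177,180), knob (345,233), nipple (297,177). Next I'll make enlarged crops.

```bash
python3 - <<'E'
import cv2, numpy as np
s=cv2.imread("pics/scene0.png");t=cv2.imread("pics/top0.png")
def c(im,x,y,w,h): return cv2.resize(im[y:y+h,x:x+w],(400,300),interpolation=cv2.INTER_CUBIC)
m=np.vstack([np.hstack([c(t,315,208,60,45),c(t,270,155,60,45)]),np.hstack([c(s,165,220,60,45),c(s,255,230,60,45)])])
cv2.imwrite("pics/m0.png",m)
m=np.hstack([c(t,150,160,60,45),c(s,340,160,100,75)])
cv2.imwrite("pics/m1.png",m)
E
```

```text
(no output)
```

View pics/m0.png

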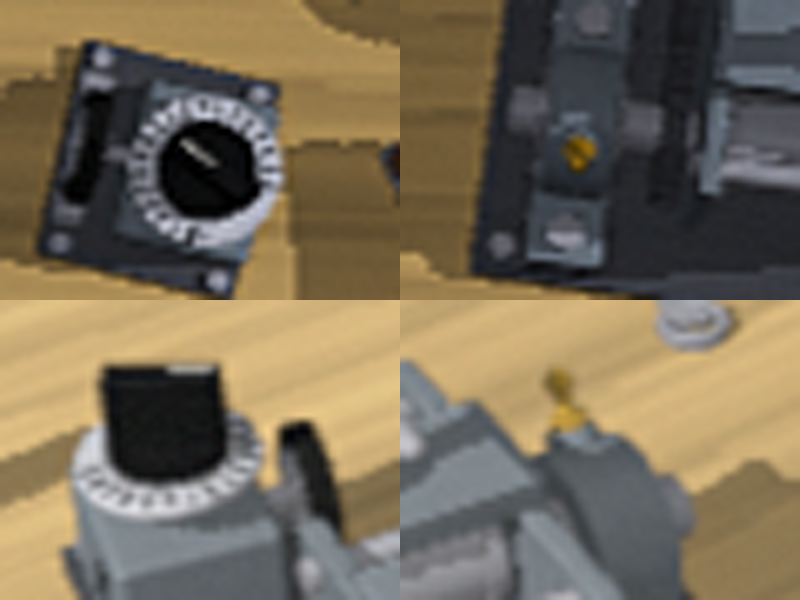

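View pics/m1.png

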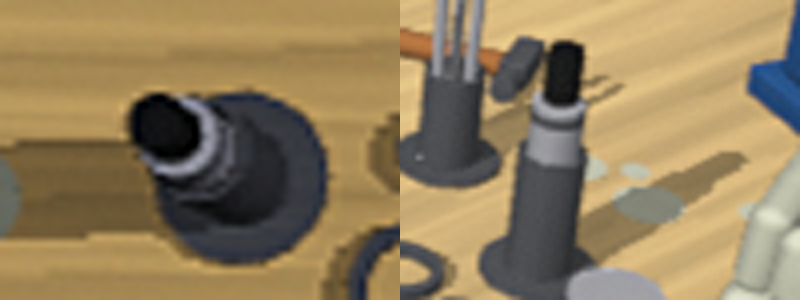

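The crops show the pointer line heading up-left of the knob centre, crop 1 (180,140)→(215,168). A dark zero mark or pin sits near (190,240), on the counter's -x side. The brass nipple is at crop (578,153) in top and (557,372)–(570,418) in scene. The cap is at (161,124) in top and (567,45)–(560,100) in scene. Next come masks and triangulation.

```bash
cat > h.py <<'E'
import cv2, numpy as np
from scipy.spatial.transform import Rotation as R
from workcell import manip, telemetry, get_image, camera_params
def cam(n):
    p=camera_params(n); M=cv2.Rodrigues(np.array(p["rvec"]))[0]
    return np.array(p["K"]),M,np.array(p["tvec"],float)
C={n:cam(n) for n in("scene","top")}
def ray(n,px):
    K,M,t=C[n]; d=M.T@np.linalg.inv(K)@np.array([px[0],px[1],1.]); return -M.T@t,d/np.linalg.norm(d)
def plane(n,px,z):
    o,d=ray(n,px); return o+d*(z-o[2])/d[2]
def tri(ps,pt):
    A=np.zeros((3,3));b=np.zeros(3);rs=[ray("scene",ps),ray("top",pt)]
    for o,d in rs:
        P=np.eye(3)-np.outer(d,d);A+=P;b+=P@o
    X=np.linalg.solve(A,b); return X,[round(float(np.linalg.norm(np.cross(X-o,d))),1) for o,d in rs]
def proj(n,X):
    K,M,t=C[n]; q=K@(M@np.asarray(X,float)+t); return q[:2]/q[2]
E
python3 - <<'E'
from h import *
np.set_printoptions(precision=1,suppress=True)
s=cv2.imread("pics/scene0.png");t=cv2.imread("pics/top0.png")
def blobs(im,x,y,w,h,f,minA):
    g=im[y:y+h,x:x+w]; m=f(cv2.resize(g,None,fx=4,fy=4,interpolation=cv2.INTER_CUBIC)).astype(np.uint8)
    out=[]
    for c in cv2.findContours(m,cv2.RETR_EXTERNAL,cv2.CHAIN_APPROX_NONE)[0]:
        if cv2.contourArea(c)>minA*16: out.append((c[:,0].astype(float)+.5)/4-.5+[x,y])
    return out
def brass(g):
    h=cv2.cvtColor(g,cv2.COLOR_BGR2HSV); return (h[...,0]>15)&(h[...,0]<32)&(h[...,1]>170)
black=lambda g:(g.max(2)<45)
def white(g): return g.min(2)>150
for n,im,b in(("top",t,(290,165,14,22)),("scene",s,(274,236,16,14))):
    for c in blobs(im,*b,brass,2): print("brass",n,c.mean(0),c.min(0),c.max(0))
for n,im,b in(("top",t,(165,168,22,22)),("scene",s,(370,165,20,26))):
    for c in blobs(im,*b,black,15): print("cap",n,c.min(0),c.max(0),cv2.minAreaRect(c.astype(np.float32)))
for n,im,b in(("top",t,(330,215,32,36)),("scene",s,(172,226,36,30))):
    for c in blobs(im,*b,black,15): print("knob",n,c.min(0),c.max(0),cv2.fitEllipse(c.astype(np.float32)))
    for c in blobs(im,*b,white,1.5): print("white",n,c.min(0),c.max(0),cv2.fitEllipse(c.astype(np.float32)) if len(c)>5 else 0)
E
```

```text
brass top [296.4 177.7] [294.6 175.4] [298.6 180.1]
brass scene [279.7 247.2] [278.4 245.9] [281.1 247.9]
brass scene [278.5 241.9] [277.9 240.9] [279.1 243.1]
cap top [169.4 173.9] [179.4 183.6] ((174.2466278076172, 178.85472106933594), (11.159772872924805, 8.660449028015137), 35.53767776489258)
cap scene [376.1 170.4] [384.9 185.6] ((380.5526123046875, 177.9939727783203), (8.138458251953125, 15.404936790466309), 4.763641834259033)
knob top [329.6 231.4] [349.1 247.9] ((313.7279357910156, 254.8345947265625), (25.20102882385254, 44.76969528198242), 0.0)
knob top [338.4 225.9] [353.4 240.1] ((345.6593017578125, 233.1547088623047), (14.101033210754395, 14.937844276428223), 118.48002624511719)
knob top [329.6 220.1] [336.6 230.6] ((332.5671081542969, 224.6088104248047), (6.367995262145996, 10.666962623596191), 21.9183349609375)
white top [340.9 240.9] [343.4 243.1] ((341.9443359375, 241.82611083984375), (1.8011975288391113, 2.8664777278900146), 38.812835693359375)
white top [338.6 240.6] [340.6 242.1] ((339.5864562988281, 241.31716918945312), (1.3918973207473755, 2.22575044631958), 75.0
[... 1000 characters left out ...]
e top [339.9 222.9] [341.4 224.9] ((340.8069763183594, 223.9199676513672), (1.4995328187942505, 2.1410372257232666), 6.631681442260742)
white top [342.9 222.6] [349.6 225.6] ((346.4889831542969, 223.9061737060547), (2.799017906188965, 7.327854633331299), 93.38622283935547)
knob scene [180.4 230.1] [198.4 246.6] ((189.20103454589844, 237.946044921875), (17.2894287109375, 19.382904052734375), 112.57469177246094)
white scene [199.9 243.4] [203.1 244.9] ((201.55599975585938, 244.09339904785156), (1.3438013792037964, 3.7702245712280273), 100.7551498413086)
white scene [175.6 238.1] [201.6 252.4] ((188.32089233398438, 243.83218383789062), (15.910379409790039, 24.83710289001465), 80.55625915527344)
```

```bash
python3 - <<'E'
from h import *
from scipy.optimize import least_squares
np.set_printoptions(precision=1,suppress=True)
s=cv2.imread("pics/scene0.png");t=cv2.imread("pics/top0.png")
def hullfit(im,x,y,w,h,thr):
    g=cv2.resize(im[y:y+h,x:x+w],None,fx=4,fy=4,interpolation=cv2.INTER_CUBIC)
    p=np.argwhere(g.min(2)>thr)[:,::-1].astype(np.float32)
    H=cv2.convexHull(p)[:,0]; H=(H+.5)/4-.5+[x,y]; return H
Ht=hullfit(t,335,218,26,30,130)
(ct,at,_)=cv2.fitEllipse(Ht.astype(np.float32)); print("dial top",ct,at)
Hs=hullfit(s,173,236,33,20,130); Hs=Hs[Hs[:,1]>240]
(cs,as_,_)=cv2.fitEllipse(Hs.astype(np.float32)); print("dial scene",cs,as_)
D,e=tri(cs,ct); print("dial",D,e)
# bar top centre
for pt in((345.7,233.6),ct): print("bartop",*tri((189.4,230.6),pt))
# gun
f=lambda X:np.r_[proj("scene",X-[0,0,21])-[380.55,178.0],proj("top",X)-[174.0,178.6]]
r=least_squares(f,[700,200,187.]); print("gun top",r.x,r.fun)
# nipple: hex + tip in scene; brass in top
print("nip tip",*tri((278.4,240.9),(296.7,178.2)),"hex",*tri((280,246),(296.4,177.4)))
# plate corners guess
for p in((291,132),(377,143.5),(281.5,196),(367,209)): print(p,plane("top",p,12))
K,M,tt=C["top"]; print("topcam",-M.T@tt); K,M,tt=C["scene"]; print("scenecam",-M.T@tt)
# zero mark, pointer
a,b=plane("top",(315+180/6.667,208+140/6.667),D[2]+35),plane("top",(315+213/6.667,208+166/6.667),D[2]+35)
print("pointer",a,b,np.arctan2(*(a-b)[1::-1]))
g=cv2.cvtColor(t[208:253,315:375],cv2.COLOR_BGR2HSV); 
big=np.hstack([cv2.resize(t[180:260,310:380],(525,600),interpolation=cv2.INTER_CUBIC)[:,:],cv2.resize(t[120:215,270:304],(215,600),interpolation=cv2.INTER_CUBIC)]); cv2.imwrite("pics/big.png",big)
E
```

```text
dial top (346.3301696777344, 232.24752807617188) (21.806848526000977, 25.42972755432129)
dial scene (192.0979766845703, 248.6884307861328) (16.054346084594727, 39.80491638183594)
dial [ 473.3 -267.3   65.2] [4.1, 4.1]
bartop [ 465.7 -261.2  114.4] [0.1, 0.1]
bartop [ 469.7 -262.7  117.3] [0.0, 0.0]
gun top [612.9 257.5 185.6] [-1.   0.2 -0.7 -0.7]
nip tip [ 632.8 -106.9  115.4] [0.4, 0.4] hex [ 637.6 -106.1  102.4] [0.9, 0.9]
(291, 132) [804.7 -88.6  12. ]
(377, 143.5) [ 773.  -377.3   12. ]
(281.5, 196) [587.7 -62.4  12. ]
(367, 209) [ 552.  -346.5   12. ]
topcam [ 425.1  -53.8 1445.5]
scenecam [1367.8 -643.7  777.3]
pointer [ 480.  -251.9  100.2] [ 468.3 -267.3  100.2] 0.9259791190084166
```

View pics/big.png

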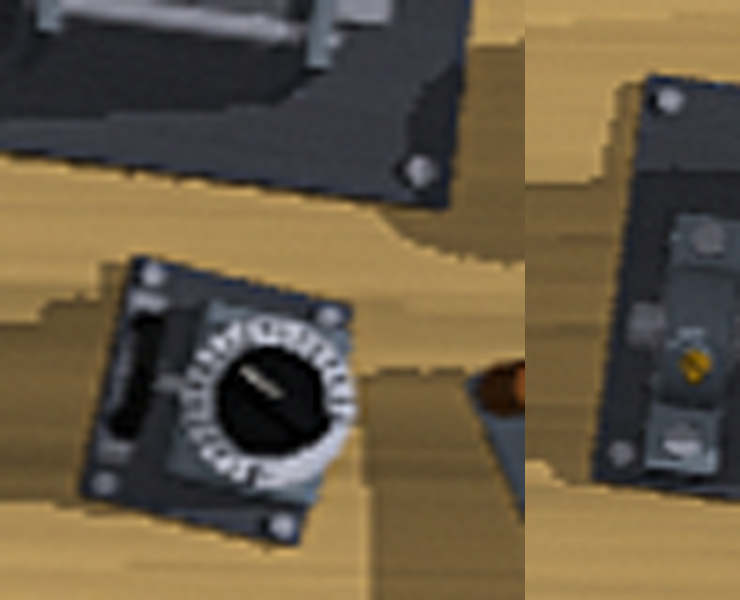

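The enlarged crop (7.5×) shows the dial outline at x 182–357, y 318–490, with the pointer running from (243,368) to (285,398), up-left. The broad zero mark is at about (258,472). The plate's lower-right corner is (450,208), and on the right panel the left corners are (645,78) and (595,480).

```bash
cat >> h.py <<'E'
def delta(pos,zdir,ydir,quiet=0):
    """shift & rotvec in current tool axes to reach TCP pos with tool z=zdir, y~ydir (either sign)"""
    s=telemetry.state(); Rc=R.from_rotvec(s["ee_rot"]); z=np.array(zdir,float); z/=np.linalg.norm(z)
    best=None
    for sg in(1,-1):
        y=sg*np.array(ydir,float); y-=z*(y@z); y/=np.linalg.norm(y)
        r=(Rc.inv()*R.from_matrix(np.c_[np.cross(y,z),y,z])).as_rotvec()
        if best is None or np.linalg.norm(r)<np.linalg.norm(best): best=r
    d=Rc.inv().apply(np.array(pos,float)-s["ee_pos"])
    print("d",np.round(d,1),"rv",np.round(best,3),"q",np.round(s["qpos"],2)); return d,best
E
python3 - <<'E'
from h import *
np.set_printoptions(precision=1,suppress=True)
D,e=tri((190.1,243.9),(345.9,233.9)); print("dial",D,e, plane("top",(345.9,233.9),78))
B,e=tri((189.4,230.7),(347.8,233.5)); print("bartop",B,e, plane("top",(347.8,233.5),115))
a,b=[plane("top",(310+u/7.5,180+v/7.5),115) for u,v in((243,368),(285,398))]
m=plane("top",(310+258/7.5,180+472/7.5),80)
an=lambda v:np.degrees(np.arctan2(v[1],v[0]))
print("pointer",an(a-b),"zero",an(m-B))
cs=[plane("top",p,12) for p in((289,132.3),(281.1,196),(370,207.7),(377,143.3))]
print(cs)
c=sum(cs)/4; y=(cs[0]+cs[1]-cs[2]-cs[3]);y/=np.linalg.norm(y);x=np.cross(y,[0,0,1]);print(c,"x",x,an(x),"lens",[np.linalg.norm(cs[i]-cs[i-1]) for i in range(4)])
nip=c*[1,1,0]-58*x+105*y+[0,0,102];print("nip from plate",nip, proj("scene",nip),proj("top",nip))
nz=-x*.5+np.array([0,0,.866]);print("nz",nz,"tip px",proj("scene",nip+17*nz),proj("top",nip+17*nz))
pd=(a-b)/np.linalg.norm(a-b)
g=np.array([plane("top",(347.8,233.5),113)[0],plane("top",(347.8,233.5),113)[1],92]) # TCP low
yd=np.cross([0,0,1],pd)
delta(g+[0,0,90],[0,0,-1],yd)
E
```

```text
dial [ 466.8 -266.1   75.9] [2.0, 2.0] [ 465.8 -267.6   78. ]
bartop [ 467.3 -264.8  116.6] [2.8, 2.8] [ 466.1 -267.6  115. ]
pointer 55.77997264059755 zero 176.63374305286732
[array([803.5, -81.9,  12. ]), array([587.7, -61.1,  12. ]), array([ 556.6, -356.3,   12. ]), array([ 773.7, -377.3,   12. ])]
[ 680.4 -219.1   12. ] x [ 1.  -0.1  0. ] -5.883701413095054 lens [np.float64(296.9170360598085), np.float64(216.81549023325968), np.float64(296.8862627028479), np.float64(218.05786760813768)]
nip from plate [ 633.4 -108.8  102. ] [277.8 245.7] [297.  178.6]
nz [-0.5  0.1  0.9] tip px [276.  239.1] [296.9 180.6]
d [ 342.3 -135.2   23.1] rv [-0.  -0.  -0.6] q [-1.3  0.3  1.5  0.   1.3 -0.1]
```

The manual's scale: shifts go in shares of 600 mm and turns go in shares of 4 rad. Converting my numbers, 342 mm is 0.57, 310 mm is 0.5167, -0.55 rad is -0.1375.

>>> drive_effector:
  motion:
    - [[0,0,-0.1,0,0,0],[0.0667,-0.0267,-0.1333,0,0,0],[0.1583,-0.0633,-0.1333,0,0,-0.025],[0.25,-0.1,-0.1333,0,0,-0.0625],[0.3417,-0.1333,-0.1167,0,0,-0.1],[0.4333,-0.1717,-0.0833,0,0,-0.1375],[0.5167,-0.2033,-0.0333,0,0,-0.15],[0.57,-0.225,0,0,0,-0.15],[0.57,-0.225,0,0,0,-0.15]]
  aperture: 0.5

```text
time: 1.23
ee_pos: [466.5, -266.6, 203.6]
ee_rot: [-2.783, -1.452, 0.002]
wrist_force: [1.0, -0.6, -0.2]
finger_gap: 0.5
grasp_force: 0.0
```

```bash
python3 - <<'E'
from h import *
im=get_image("scene");t=get_image("top")
cv2.imwrite("pics/s1.png",im[:,:,::-1]);cv2.imwrite("pics/t1.png",t[:,:,::-1])
p=np.deg2rad(55.8)
delta([466.3,-267,95],[0,0,-1],[-np.sin(p),np.cos(p),0])
E
```

```text
d [  1.7  -0.5 110.6] rv [-0.     0.    -0.015] q [-0.59  0.27  1.56 -0.    1.31  0.02]
```

To row units: 110 mm is 0.1833, 100 mm is 0.1667, -0.015 rad is -0.0038.

>>> drive_effector:
  motion:
    - [[0.0017,-0.0008,0.0667,0,0,-0.0038],[0.0017,-0.0008,0.1333,0,0,-0.0038],[0.0017,-0.0008,0.1667,0,0,-0.0038],[0.0017,-0.0008,0.1833,0,0,-0.0038],[0.0017,-0.0008,0.1833,0,0,-0.0038]]

```text
time: 1.95
ee_pos: [465.9, -268.0, 95.9]
ee_rot: [2.777, 1.469, 0.0]
wrist_force: [0.8, -0.2, 0.3]
finger_gap: 0.497
grasp_force: 0.0
```

```bash
python3 - <<'E'
from h import *
im=get_image("scene");t=get_image("top")
c=lambda i,x,y:cv2.resize(i[y:y+75,x:x+50,::-1],(400,600),interpolation=cv2.INTER_CUBIC)
cv2.imwrite("pics/k1.png",np.hstack([c(im,165,195),c(t,320,195)]))
print(telemetry.state()["ee_pos"],telemetry.state()["wrist_force"])
E
```

```text
[ 466.38840332 -267.97978223   96.58943036] [-0.90682818  0.57004034  0.48224687]
```

View pics/k1.png

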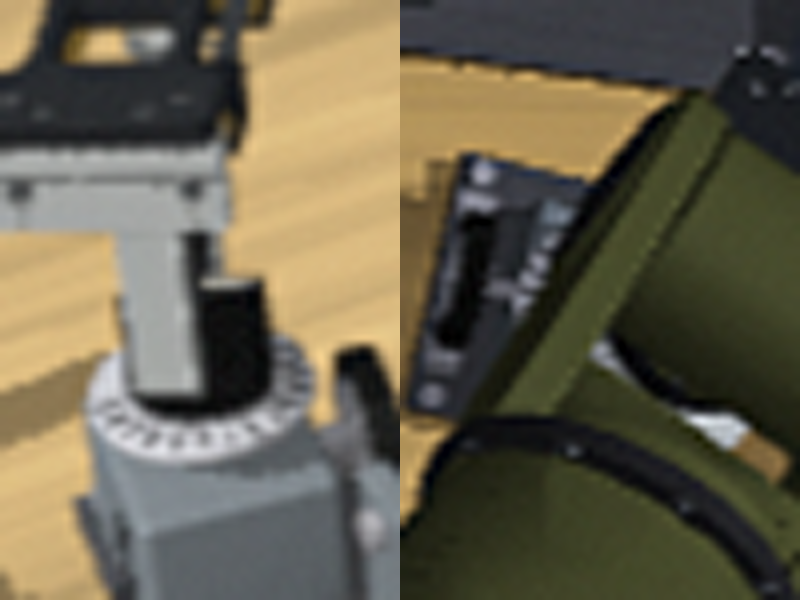

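The scene crop shows the front finger to the left of the bar's middle, with its tip centre at about px (185.2,244.4). I'll check that against the projection.

```bash
python3 - <<'E'
from h import *
np.set_printoptions(precision=2,suppress=True)
s=telemetry.state();T=R.from_rotvec(s["ee_rot"]).as_matrix();p=s["ee_pos"]
print(T)
for sg in(1,-1):
    for w in (23.5,31): print(sg,w,proj("scene",p+T@[0,sg*w,0]),proj("scene",p+T@[8,sg*w,0]),proj("scene",p+T@[-8,sg*w,0]))
print("bar ends",[proj("scene",p*[1,1,0]+[0,0,115]+T@[u,0,0]) for u in(-23,0,23)], "tcp",proj("scene",p))
E
```

```text
[[ 0.56  0.83  0.  ]
 [ 0.83 -0.56 -0.  ]
 [-0.    0.   -1.  ]]
1 23.5 [186.47 242.96] [189.71 242.9 ] [183.22 243.01]
1 31 [186.05 244.76] [189.31 244.7 ] [182.79 244.81]
-1 23.5 [188.97 232.11] [192.1  232.07] [185.83 232.16]
-1 31 [189.35 230.45] [192.47 230.4 ] [186.23 230.5 ]
bar ends [array([177.74, 231.59]), array([186.99, 231.45]), array([196.23, 231.3 ])] tcp [187.74 237.44]
```

To row units: 3 mm is 0.005, -0.5 mm is -0.0008.

>>> drive_effector:
  motion:
    - [[0.005,-0.0008,0.005,0,0,0],[0.005,-0.0008,0.005,0,0,0]]

```text
time: 2.3
ee_pos: [467.5, -264.4, 92.6]
ee_rot: [2.776, 1.47, 0.0]
wrist_force: [-0.6, 0.3, -0.3]
finger_gap: 0.499
grasp_force: 0.0
```

>>> drive_effector:
  motion:
    - [[0,0,0,0,0,0],[0,0,0,0,0,0],[0,0,0,0,0,0],[0,0,0,0,0,0]]
  aperture: 0

```text
time: 2.8
ee_pos: [468.1, -265.1, 92.6]
ee_rot: [2.775, 1.469, 0.002]
wrist_force: [4.8, -3.1, 0.2]
finger_gap: 0.148
grasp_force: 30.0
```

>>> drive_effector:
  motion:
    - [[0,0,0,0,0,0],[0,0,0,0,0,0]]

```text
time: 3.05
ee_pos: [468.1, -265.1, 92.6]
ee_rot: [2.775, 1.469, 0.002]
wrist_force: [5.6, -3.1, -4.7]
finger_gap: 0.145
grasp_force: 30.0
```

```bash
python3 -c "
from h import *
s=telemetry.state();T=R.from_rotvec(s['ee_rot']);print(T.inv().apply(s['wrist_force']),T.inv().apply(s['wrist_torque']),s['qpos'])"
```

```text
[0.59095979 6.41240192 4.7526691 ] [-1.33077431  0.10497986  0.08247528] [-5.83399475e-01  3.93240567e-01  1.67581093e+00  1.26964675e-04
  1.07025620e+00  1.37154889e-02]
```

To row units: 1 mm is 0.0017, -0.4 rad is -0.1.

>>> drive_effector:
  motion:
    - [[0,0.0017,0,0,0,-0.025],[0,0.0017,0,0,0,-0.0625],[0,0.0017,0,0,0,-0.1],[0,0.0017,0,0,0,-0.1]]

```text
time: 3.55
ee_pos: [468.5, -265.3, 92.5]
ee_rot: [2.429, 1.991, 0.001]
wrist_force: [3.1, -0.2, -0.7]
finger_gap: 0.153
grasp_force: 30.0
```

```bash
python3 -c "
from h import *
s=telemetry.state();T=R.from_rotvec(s['ee_rot']);print(T.inv().apply(s['wrist_force']),T.inv().apply(s['wrist_torque']),s['qpos'])"
```

```text
[0.44774106 3.10161097 0.69683346] [-0.63688055 -0.01765383 -0.0048846 ] [-5.83289251e-01  3.95006037e-01  1.67346881e+00  1.59331546e-04
  1.07233299e+00 -3.85562484e-01]
```

To row units: -1.35 rad is -0.3375.

>>> drive_effector:
  motion:
    - [[0,0,0,0,0,-0.04],[0,0,0,0,0,-0.08],[0,0,0,0,0,-0.12],[0,0,0,0,0,-0.16],[0,0,0,0,0,-0.2],[0,0,0,0,0,-0.2375],[0,0,0,0,0,-0.275],[0,0,0,0,0,-0.3125],[0,0,0,0,0,-0.3375],[0,0,0,0,0,-0.3375]]

```text
time: 4.8
ee_pos: [469.6, -264.7, 92.6]
ee_rot: [0.655, 3.07, 0.001]
wrist_force: [11.5, 4.1, -3.5]
finger_gap: 0.145
grasp_force: 30.0
```

```bash
python3 -c "
from h import *
s=telemetry.state();T=R.from_rotvec(s['ee_rot']);print(T.inv().apply(s['wrist_force']),T.inv().apply(s['wrist_torque']),s['qpos'],T.as_matrix()[:,0])"
```

```text
[-8.86005233  8.40619828  3.5321246 ] [-1.46887645 -1.86987767 -0.06324541] [-0.58224868  0.39524599  1.6729031   0.00206105  1.07098936 -1.7337588 ] [-0.91297396  0.40800879 -0.00271468]
```

To row units: -1.5 mm is -0.0025, -0.05 rad is -0.0125.

```bash
cat > w.sh <<'E'
python3 -c "
from h import *
s=telemetry.state();T=R.from_rotvec(s['ee_rot']);x=T.as_matrix()[:,0];print(s['time'],T.inv().apply(s['wrist_force']).round(1),T.inv().apply(s['wrist_torque']).round(3),s['qpos'].round(3),'ang',np.degrees(np.arctan2(x[1],x[0])).round(1))"
E
```

>>> drive_effector:
  motion:
    - [[-0.0025,0.0025,0,0,0,-0.0125],[-0.0025,0.0025,0,0,0,-0.0125]]

```text
time: 5.05
ee_pos: [469.8, -264.6, 92.6]
ee_rot: [-0.579, -3.087, 0.001]
wrist_force: [-4.1, -1.9, 3.6]
finger_gap: 0.143
grasp_force: 30.0
```

```bash
sh w.sh
```

```text
5.05 [ 3.1 -3.3 -3.6] [ 0.603  0.37  -0.084] [-5.810e-01  3.970e-01  1.670e+00 -1.000e-03  1.075e+00 -1.780e+00] ang 158.7
```

>>> drive_effector:
  motion:
    - [[0,0,0,0,0,-0.0125],[0,0,0,0,0,-0.0125]]

```text
time: 5.3
ee_pos: [469.9, -264.6, 92.5]
ee_rot: [-0.501, -3.101, 0.0]
wrist_force: [-4.5, -1.9, 4.2]
finger_gap: 0.147
grasp_force: 30.0
```

```bash
sh w.sh
```

```text
5.3 [ 3.7 -3.2 -4.1] [ 0.585  0.612 -0.1  ] [-5.810e-01  3.970e-01  1.670e+00 -1.000e-03  1.075e+00 -1.830e+00] ang 161.6
```

>>> drive_effector:
  motion:
    - [[0,0,0,0,0,-0.0125],[0,0,0,0,0,-0.0125]]

```text
time: 5.55
ee_pos: [469.9, -264.6, 92.6]
ee_rot: [-0.423, -3.112, 0.0]
wrist_force: [-4.9, -1.6, 3.5]
finger_gap: 0.142
grasp_force: 30.0
```

```bash
sh w.sh
```

```text
5.55 [ 4.3 -2.9 -3.5] [ 0.573  0.682 -0.02 ] [-5.800e-01  3.970e-01  1.670e+00 -1.000e-03  1.075e+00 -1.881e+00] ang 164.5
```

To row units: -0.04 rad is -0.01.

>>> drive_effector:
  motion:
    - [[0,0,0,0,0,-0.01],[0,0,0,0,0,-0.01]]
  only: "_f"

```text
wrist_force: [-4.3, -1.4, 4.3]
grasp_force: 30.0
```

```bash
sh w.sh
```

```text
5.8 [ 3.9 -2.4 -4.2] [ 0.452  0.688 -0.079] [-0.58   0.397  1.67  -0.     1.075 -1.92 ] ang 166.8
```

>>> drive_effector:
  motion:
    - [[0,0,0,0,0,-0.01],[0,0,0,0,0,-0.01]]
  only: "_f"

```text
wrist_force: [-5.9, -1.9, 5.1]
grasp_force: 30.0
```

```bash
sh w.sh
```

```text
6.05 [ 5.4 -2.9 -5.1] [0.399 0.826 0.326] [-0.58   0.397  1.67  -0.     1.075 -1.96 ] ang 169.1
```

>>> drive_effector:
  motion:
    - [[0,0,0,0,0,-0.01],[0,0,0,0,0,-0.01]]
  only: "_f"

```text
wrist_force: [-4.3, -0.8, 4.8]
grasp_force: 31.0
```

```bash
sh w.sh
```

```text
6.3 [ 4.1 -1.4 -4.8] [0.33  0.729 0.64 ] [-0.58   0.397  1.67  -0.     1.075 -2.   ] ang 171.3
```

Torque jumped at about 168°, so the knob is against its zero stop. I'll ease off, release, and rise.

To row units: 0.04 rad is 0.01.

>>> drive_effector:
  motion:
    - [[0,0,0,0,0,0.01],[0,0,0,0,0,0.01]]
  only: "_f"

```text
wrist_force: [-4.9, -1.4, 5.2]
grasp_force: 30.0
```

```bash
sh w.sh
```

```text
6.55 [ 4.6 -2.3 -5.2] [0.383 0.769 0.297] [-0.58   0.397  1.67  -0.     1.075 -1.959] ang 169.0
```

>>> drive_effector:
  motion:
    - [[0,0,0,0,0,0.005],[0,0,0,0,0,0.005],[0,0,0,0,0,0.005]]
  aperture: 0.5
  only: "gap"

```text
finger_gap: 0.431
```

>>> drive_effector:
  motion:
    - [[0,0,-0.0667,0,0,0.005],[0,0,-0.1583,0,0,0.005],[0,0,-0.25,0,0,0.025],[0,0.1,-0.2833,0,0,0.0625],[0,0.2,-0.2833,0,0,0.1],[0,0.2,-0.2833,0,0,0.1]]

```text
time: 7.68
ee_pos: [495.6, -143.9, 262.9]
ee_rot: [0.938, 2.997, 0.001]
wrist_force: [0.1, -0.5, -0.1]
finger_gap: 0.502
grasp_force: 0.0
```

```bash
python3 - <<'E'
from h import *
im=get_image("scene");t=get_image("top")
c=lambda i,x,y:cv2.resize(i[y:y+50,x:x+50,::-1],(400,400),interpolation=cv2.INTER_CUBIC)
cv2.imwrite("pics/k2.png",np.hstack([c(im,165,215),c(t,320,210)]))
E
```

```text
(no output)
```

View pics/k2.png

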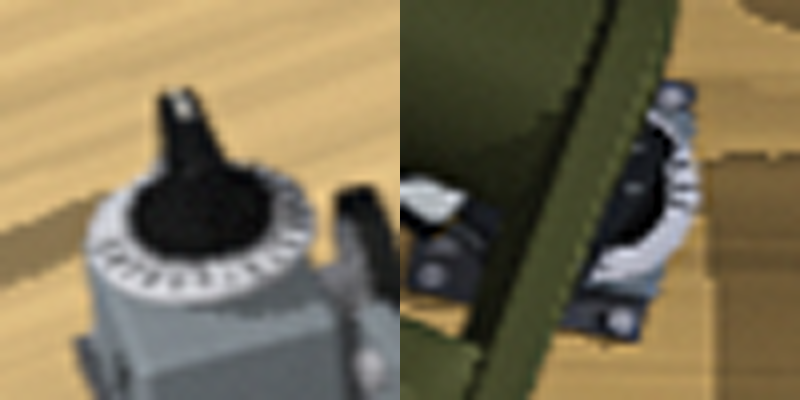

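The bar has turned, and its pointer half is now away from the camera, towards the zero mark on the -x side. Now on to the gun.

```bash
python3 - <<'E'
from h import *
delta([613,257.5,240],[0,0,-1],[-.387,.922,0])
E
```

```text
d [133.  399.6  22.4] rv [-0.     0.    -1.003] q [-0.36  0.19  1.53 -0.    1.43 -1.32]
```

```bash
python3 - <<'E'
from h import *
delta([613,257.5,240],[0,0,-1],[.922,.387,0])
E
```

```text
d [133.  399.6  22.4] rv [-0.     0.     0.568] q [-0.36  0.19  1.53 -0.    1.43 -1.32]
```

To row units: 400 mm is 0.6667, 370 mm is 0.6167, 0.568 rad is 0.142.

>>> drive_effector:
  motion:
    - [[0.025,0.075,0,0,0,0.02],[0.055,0.1667,0,0,0,0.04],[0.0833,0.2583,0,0,0,0.06],[0.1167,0.35,0,0,0,0.08],[0.1467,0.4417,0,0,0,0.1],[0.1767,0.5333,0,0,0,0.12],[0.2033,0.6167,0.0167,0,0,0.14],[0.2217,0.6667,0.0333,0,0,0.142],[0.2217,0.6667,0.0333,0,0,0.142]]
  aperture: 0.6

```text
time: 8.9
ee_pos: [614.5, 257.6, 240.2]
ee_rot: [-1.739, -2.614, 0.004]
wrist_force: [0.2, -0.2, -0.3]
finger_gap: 0.601
grasp_force: 0.0
```

```bash
python3 - <<'E'
from h import *
im=get_image("scene");t=get_image("top")
cv2.imwrite("pics/s3.png",im[:,:,::-1]);cv2.imwrite("pics/t3.png",t[:,:,::-1])
c=lambda i,x,y,w,h:cv2.resize(i[y:y+h,x:x+w,::-1],(400,600),interpolation=cv2.INTER_CUBIC)
cv2.imwrite("pics/g3.png",np.hstack([c(im,340,130,80,120),c(t,325,203,40,60)]))
s=telemetry.state();T=R.from_rotvec(s["ee_rot"]).as_matrix();p=s["ee_pos"];print(p)
for sg in(1,-1): print([proj("scene",p+T@[dx,sg*w,0]).round(1) for w in(28,36) for dx in (-8,8)])
delta([613,257.5,150],[0,0,-1],[.922,.387,0])
E
```

```text
[614.6452858  255.85318406 242.14227212]
[array([392. , 156.7]), array([394.1, 154.5]), array([394.9, 157.4]), array([397. , 155.2])]
[array([372.2, 152. ]), array([374.4, 149.9]), array([369.4, 151.3]), array([371.6, 149.2])]
d [ 2.2 -0.8 92.1] rv [-0.001  0.    -0.003] q [ 0.34  0.55  1.09 -0.    1.51 -0.06]
```

View pics/g3.png

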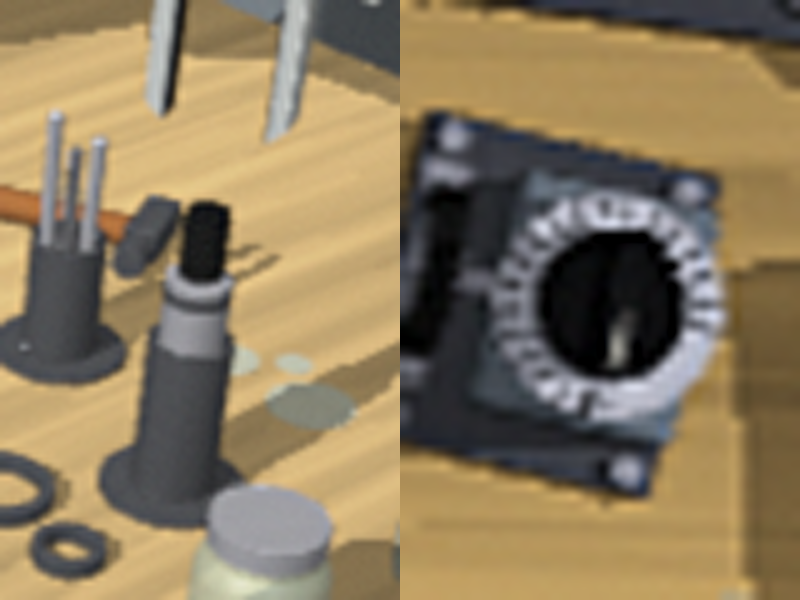

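The knob pointer in the top crop, (632,310)→(617,365), is parallel to the counter's -x axis, so the knob is at zero. In the scene crop the fingers straddle the cap line at (205,240). I'll go down and grip.

The manual's scale: shifts go in shares of 600 mm and turns go in shares of 4 rad. Converting my numbers, 94 mm is 0.1567, 90 mm is 0.15.

>>> drive_effector:
  motion:
    - [[0.0017,-0.0008,0.075,0,0,0],[0.0017,-0.0008,0.125,0,0,0],[0.0017,-0.0008,0.15,0,0,0],[0.0017,-0.0008,0.1567,0,0,0],[0.0017,-0.0008,0.1567,0,0,0]]
  only: "pos|wrist"

```text
ee_pos: [613.9, 257.8, 149.6]
wrist_force: [0.2, 0.1, -0.1]
```

```bash
sh w.sh
```

```text
9.625 [0.  0.2 0.1] [-0.082 -0.082 -0.011] [ 0.343  0.604  1.217 -0.     1.32  -0.052] ang 112.6
```

>>> drive_effector:
  motion:
    - [[0,0,0,0,0,0],[0,0,0,0,0,0],[0,0,0,0,0,0],[0,0,0,0,0,0],[0,0,0,0,0,0]]
  aperture: 0

```text
time: 10.25
ee_pos: [613.4, 258.1, 148.6]
ee_rot: [1.742, 2.614, 0.0]
wrist_force: [-0.3, -0.2, 2.2]
finger_gap: 0.272
grasp_force: 30.0
```

```bash
sh w.sh
```

```text
10.25 [-0.1 -0.4 -2.2] [-0.066 -0.015  0.02 ] [ 0.343  0.605  1.218  0.     1.319 -0.052] ang 112.6
```

To row units: 2 mm is 0.0033.

>>> drive_effector:
  motion:
    - [[0,0,0,0,0,0],[0,0,0,0,0,0],[0,0,0.0033,0,0,0],[0,0,0.0033,0,0,0]]
  aperture: 0.36

```text
time: 10.75
ee_pos: [613.2, 258.0, 146.1]
ee_rot: [-1.742, -2.614, 0.001]
wrist_force: [0.6, 0.0, 0.1]
finger_gap: 0.355
grasp_force: 0.0
```

>>> drive_effector:
  motion:
    - [[0,0,0.0017,0,0,0],[0,0,0.0017,0,0,0]]

```text
time: 11.0
ee_pos: [613.3, 258.1, 145.4]
ee_rot: [-1.742, -2.614, 0.0]
wrist_force: [0.3, -0.1, 0.5]
finger_gap: 0.359
grasp_force: 0.0
```

```bash
sh w.sh
```

```text
11.0 [-0.2  0.2 -0.5] [-0.183 -0.102  0.017] [ 0.343  0.607  1.221 -0.     1.313 -0.052] ang 112.6
```

>>> drive_effector:
  motion:
    - [[0,0,0,0,0,0],[0,0,0,0,0,0],[0,0,0,0,0,0],[0,0,0,0,0,0]]
  aperture: 0

```text
time: 11.5
ee_pos: [613.3, 258.0, 145.5]
ee_rot: [-1.742, -2.614, -0.0]
wrist_force: [0.0, 0.4, 0.1]
finger_gap: 0.269
grasp_force: 30.0
```

```bash
sh w.sh
```

```text
11.5 [ 0.3  0.2 -0.1] [-0.109 -0.111 -0.013] [ 0.343  0.607  1.221  0.     1.313 -0.052] ang 112.6
```

>>> drive_effector:
  motion:
    - [[0,0,-0.0333,0,0,0],[0,0,-0.0833,0,0,0],[0,0,-0.15,0,0,0],[0,0,-0.2167,0,0,0],[0,0,-0.2667,0,0,0],[0,0,-0.2667,0,0,0]]

```text
time: 12.25
ee_pos: [613.7, 258.2, 307.0]
ee_rot: [1.741, 2.613, 0.004]
wrist_force: [0.9, -0.9, -4.0]
finger_gap: 0.273
grasp_force: 30.0
```

```bash
sh w.sh
python3 - <<'E'
from h import *
n=np.array([635,-107.5,102.]); nz=np.array([-.497,.051,.866]);nz/=np.linalg.norm(nz)
print("pre"); delta(n+nz*(44.5+90+17+40),-nz,[.862,-.09,.5])
E
```

```text
12.25 [-1.2  0.5  4. ] [-0.129 -0.081 -0.03 ] [ 0.343  0.531  0.97  -0.     1.638 -0.052] ang 112.6
pre
d [-300.1 -205.3   38.5] rv [-0.509 -0.13   0.487] q [ 0.34  0.53  0.97 -0.    1.64 -0.05]
```

To row units: -300 mm is -0.5, -205 mm is -0.3417, -0.509 rad is -0.1273.

>>> drive_effector:
  motion:
    - [[-0.0667,-0.045,0,0,0,0],[-0.1333,-0.0917,0,-0.0175,-0.005,0.0175],[-0.2,-0.1367,0,-0.035,-0.01,0.035],[-0.2667,-0.1833,0,-0.055,-0.015,0.0525],[-0.3333,-0.2283,0.0083,-0.075,-0.02,0.0725],[-0.4,-0.2733,0.025,-0.095,-0.025,0.0925],[-0.4583,-0.3133,0.045,-0.1125,-0.0288,0.1075],[-0.5,-0.3417,0.0633,-0.1273,-0.0325,0.1218],[-0.5,-0.3417,0.0633,-0.1273,-0.0325,0.1218],[-0.5,-0.3417,0.0633,-0.1273,-0.0325,0.1218]]

```text
time: 13.5
ee_pos: [539.2, -97.4, 266.4]
ee_rot: [2.017, 1.819, 0.482]
wrist_force: [0.8, -0.1, -3.9]
finger_gap: 0.271
grasp_force: 30.0
```

```bash
sh w.sh; python3 - <<'E'
from h import *
np.set_printoptions(precision=1,suppress=True)
im=get_image("scene");t=get_image("top")
cv2.imwrite("pics/s4.png",im[:,:,::-1]);cv2.imwrite("pics/t4.png",t[:,:,::-1])
c=lambda i,x,y,w,h:cv2.resize(i[y:y+h,x:x+w,::-1],(400,600),interpolation=cv2.INTER_CUBIC)
cv2.imwrite("pics/n4.png",np.hstack([c(im,240,190,60,90),c(t,260,130,50,75)]))
s=telemetry.state();T=R.from_rotvec(s["ee_rot"]).as_matrix();p=s["ee_pos"];print(p,T[:,2])
for d in(0,90,134.5): print(d,proj("scene",p+T[:,2]*d),proj("top",p+T[:,2]*d))
E
```

```text
13.5 [ 0.  -1.2  3.8] [ 0.634 -0.07  -0.016] [-0.291 -0.03   1.835  0.126  0.83  -0.249] ang 84.1
[539.7 -97.  267.1] [ 0.5 -0.1 -0.9]
0 [258.9 169.7] [294.6 203.3]
90 [268.3 205.9] [295.5 190.7]
134.5 [272.8 223.6] [295.9 185.1]
```

View pics/n4.png

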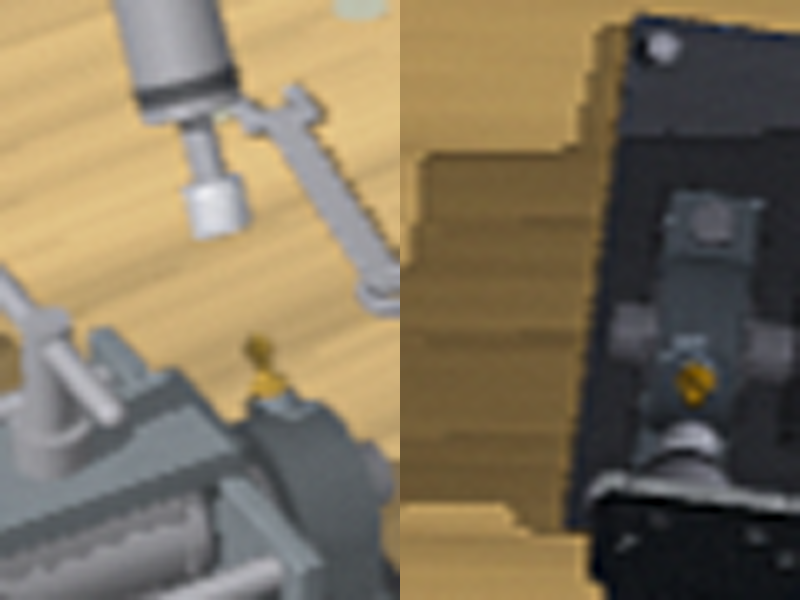

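In the scene crop the mouth centre is at about (221,226), i.e. px (273.15,223.9), against a prediction of (272.8,223.6). The nipple tip is at (258,336), i.e. (278.7,240.4), and the hex at (267,376), i.e. (280.05,246.4). In the top crop the coupler centre is at x≈691, i.e. px 296.4, with the rim's upper edge at row 182.9. The brass is at (297.0,177.4). Next I'll apply the camera bias corrections.

```bash
python3 - <<'E'
from h import *
np.set_printoptions(precision=2,suppress=True)
s=telemetry.state();T=R.from_rotvec(s["ee_rot"]).as_matrix();p=s["ee_pos"]
m=p+T[:,2]*134.5
print("mouth",m,"axis",T[:,2],"rim top", min((proj("top",m+11.5*(T[:,0]*np.cos(a)+T[:,1]*np.sin(a))) for a in np.linspace(0,6.28,60)),key=lambda q:q[1]),
 "scene rim low",max((proj("scene",m+11.5*(T[:,0]*np.cos(a)+T[:,1]*np.sin(a))) for a in np.linspace(0,6.28,60)),key=lambda q:q[1]))
for dy in(0,.5):
  for sc in((279.75,246.1),(279.4,245.8)):
    h,e=tri(sc,(296.5,177.4-dy)); print("hex",h,e)
  print("tip",*tri((278.4,240.1),(296.4,179.5-dy)))
n=np.array([635,-107.5,102.]);nz=np.array([-.497,.051,.866]);print(proj("scene",n),proj("top",n),proj("scene",n+17*nz),proj("top",n+17*nz))
J=[(proj("scene",n+np.eye(3)[i]*10)-proj("scene",n))/10 for i in range(3)];print(np.array(J))
E
```

```text
mouth [ 606.12 -103.85  150.34] axis [ 0.49 -0.05 -0.87] rim top [295.64 181.52] scene rim low [268.81 224.88]
hex [ 637.48 -106.55  102.31] [0.7, 0.7]
hex [ 637.12 -106.85  103.16] [0.3, 0.3]
tip [ 629.26 -105.4   114.96] [1.3, 1.3]
hex [ 638.66 -106.85  103.18] [0.2, 0.2]
hex [ 638.3  -107.15  104.03] [0.2, 0.2]
tip [ 630.44 -105.7   115.81] [0.8, 0.8]
[278.55 245.86] [296.6  178.08] [276.81 239.19] [296.47 180.05]
[[ 0.24  0.2 ]
 [ 0.33 -0.14]
 [ 0.   -0.33]]
```

```bash
python3 - <<'E'
from h import *
n=np.array([637.7,-107,102.5]); nz=np.array([-.4975,.0513,.866]);nz/=np.linalg.norm(nz)
delta(n+nz*(135+22),-nz,[.862,-.09,.5])
E
```

```text
d [ 0.1  3.1 34.8] rv [-0.005  0.     0.002] q [-0.29 -0.03  1.83  0.13  0.83 -0.25]
```

To row units: 34 mm is 0.0567, 29 mm is 0.0483, -0.005 rad is -0.0013.

>>> drive_effector:
  motion:
    - [[0,0.005,0.0167,-0.0013,0,0],[0,0.005,0.0333,-0.0013,0,0],[0,0.005,0.0483,-0.0013,0,0],[0,0.005,0.0567,-0.0013,0,0],[0,0.005,0.0567,-0.0013,0,0]]
  only: "pos|_f"

```text
ee_pos: [559.0, -99.7, 239.0]
wrist_force: [0.3, 0.1, -4.0]
grasp_force: 30.0
```

```bash
sh w.sh; python3 - <<'E'
from h import *
im=get_image("scene");t=get_image("top")
cv2.imwrite("pics/s5.png",im[:,:,::-1]);cv2.imwrite("pics/t5.png",t[:,:,::-1])
c=lambda i,x,y,w,h:cv2.resize(i[y:y+h,x:x+w,::-1],(400,600),interpolation=cv2.INTER_CUBIC)
cv2.imwrite("pics/n5.png",np.hstack([c(im,255,205,40,60),c(t,276,150,40,60)]))
E
```

```text
14.225 [ 0.2 -1.7  3.7] [ 0.66  -0.029 -0.039] [-0.284  0.038  1.834  0.131  0.757 -0.252] ang 84.1
```

View pics/n5.png

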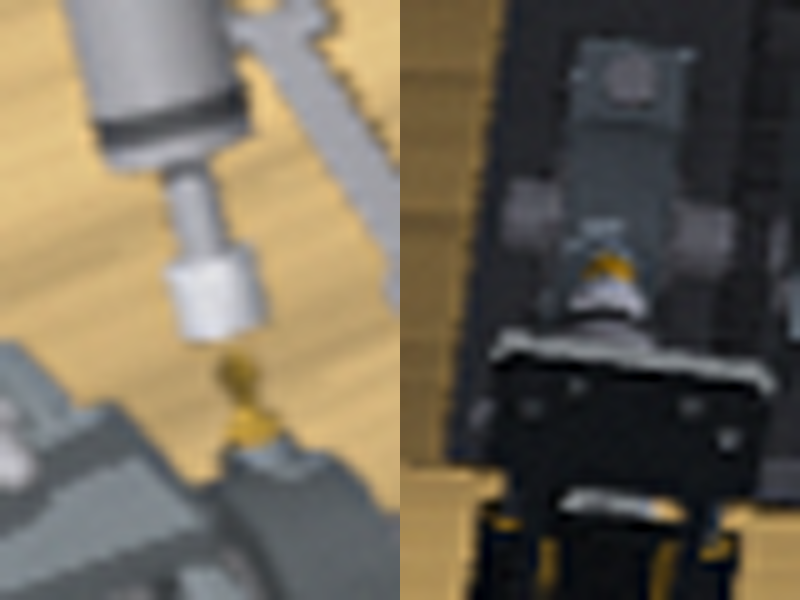

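In the scene crop the coupler axis runs (217,294)→(226,329). Extended, it meets the nipple head (238,372) within about 1 mm. In the top crop the rim centre x (608) equals the brass x (608). I'll press in guarded steps.

To row units: 9 mm is 0.015, 5 mm is 0.0083.

>>> drive_effector:
  motion:
    - [[0,0.0008,0.0083,0,0,0],[0,0.0008,0.015,0,0,0],[0,0.0008,0.015,0,0,0]]
  only: "pos"

```text
ee_pos: [563.9, -100.2, 231.5]
```

```bash
sh w.sh
```

```text
14.7 [-0.5 -1.7  3.6] [ 0.634 -0.039 -0.067] [-0.282  0.056  1.833  0.132  0.739 -0.253] ang 84.1
```

>>> drive_effector:
  motion:
    - [[0,0,0.0033,0,0,0],[0,0,0.0067,0,0,0],[0,0,0.0067,0,0,0]]
  only: "pos"

```text
ee_pos: [565.9, -100.5, 228.3]
```

```bash
sh w.sh
```

```text
15.075 [-0.8 -2.2  2.9] [ 0.655 -0.007  0.001] [-0.281  0.064  1.833  0.132  0.731 -0.253] ang 84.1
```

To row units: 3 mm is 0.005, 2 mm is 0.0033.

>>> drive_effector:
  motion:
    - [[0,0,0.0033,0,0,0],[0,0,0.005,0,0,0],[0,0,0.005,0,0,0]]
  only: "pos"

```text
ee_pos: [567.3, -100.6, 225.8]
```

```bash
sh w.sh
```

```text
15.45 [ 1.2 -3.4 -1.5] [ 1.274 -0.016  0.   ] [-0.281  0.07   1.832  0.133  0.726 -0.254] ang 84.1
```

To row units: 3 mm is 0.005, 2 mm is 0.0033.

>>> drive_effector:
  motion:
    - [[0,0,0.0033,0,0,0],[0,0,0.005,0,0,0],[0,0,0.005,0,0,0]]
  only: "pos"

```text
ee_pos: [568.8, -100.8, 222.8]
```

```bash
sh w.sh
```

```text
15.825 [-0.4 -3.5  6.6] [ 0.773 -0.007 -0.004] [-0.28   0.077  1.832  0.133  0.719 -0.254] ang 84.1
```

>>> drive_effector:
  motion:
    - [[0,0,0.0033,0,0,0],[0,0,0.005,0,0,0],[0,0,0.005,0,0,0]]
  only: "pos"

```text
ee_pos: [570.4, -100.9, 220.6]
```

```bash
sh w.sh
```

```text
16.2 [-0.  -3.6  5.1] [ 0.944 -0.087 -0.061] [-0.279  0.082  1.832  0.134  0.714 -0.254] ang 84.1
```

To row units: 1.5 mm is 0.0025.

>>> drive_effector:
  motion:
    - [[0,0,0.0025,0,0,0],[0,0,0.0025,0,0,0]]
  only: "pos"

```text
ee_pos: [571.3, -101.1, 220.1]
```

```bash
sh w.sh
```

```text
16.45 [-0.8 -4.4 -5.2] [ 1.251 -0.145  0.052] [-0.279  0.085  1.831  0.134  0.711 -0.254] ang 84.1
```

>>> drive_effector:
  motion:
    - [[0,0,0.0025,0,0,0],[0,0,0.0025,0,0,0]]
  only: "pos"

```text
ee_pos: [572.0, -101.2, 219.1]
```

```bash
sh w.sh
```

```text
16.7 [ 0.2 -4.6 -8.8] [ 1.53  -0.034 -0.056] [-0.279  0.087  1.831  0.134  0.708 -0.255] ang 84.1
```

>>> drive_effector:
  motion:
    - [[0,0,0.0025,0,0,0],[0,0,0.0025,0,0,0]]
  only: "pos"

```text
ee_pos: [572.8, -101.3, 217.9]
```

```bash
sh w.sh
```

```text
16.95 [ 0.3 -3.9 -9.8] [ 1.581 -0.068 -0.038] [-0.279  0.09   1.83   0.134  0.705 -0.255] ang 84.1
```

To row units: 3 mm is 0.005, 1.5 mm is 0.0025.

>>> drive_effector:
  motion:
    - [[0,-0.001,0.0025,0,0,0],[0,-0.001,0.005,0,0,0],[0,-0.001,0.005,0,0,0]]
  only: "pos"

```text
ee_pos: [574.0, -101.4, 215.3]
```

```bash
sh w.sh
```

```text
17.325 [  1.2  -3.7 -11.9] [ 1.45  -0.006  0.035] [-0.278  0.095  1.831  0.135  0.699 -0.256] ang 84.1
```

>>> drive_effector:
  motion:
    - [[0,0,0.0025,0,0,0],[0,0,0.0042,0,0,0],[0,0,0.0042,0,0,0]]
  only: "pos"

```text
ee_pos: [575.2, -101.5, 213.3]
```

```bash
sh w.sh
```

```text
17.7 [  1.   -5.1 -11.9] [1.488 0.009 0.007] [-0.278  0.1    1.831  0.136  0.694 -0.256] ang 84.1
```

To row units: 3 mm is 0.005, 1.5 mm is 0.0025.

>>> drive_effector:
  motion:
    - [[0,0,0.0025,0,0,0],[0,0,0.005,0,0,0],[0,0,0.005,0,0,0]]
  only: "pos|gap"

```text
ee_pos: [576.7, -101.7, 210.8]
finger_gap: 0.27
```

```bash
sh w.sh; python3 - <<'E'
from h import *
np.set_printoptions(precision=1,suppress=True,linewidth=200)
im=get_image("scene"); cv2.imwrite("pics/s6.png",im[:,:,::-1])
# brightness profile along gun axis: distance d from TCP, before (s5) and now
s=telemetry.state();T=R.from_rotvec(s["ee_rot"]).as_matrix();p=s["ee_pos"]; print(p,T[:,2])
old=cv2.imread("pics/s5.png")[:,:,::-1]; p0=np.array([559.0,-99.7,239.0])
def prof(I,p,off):
    q=np.array([proj("scene",p+T[:,2]*d)+off for d in range(76,146,3)],np.float32)
    return cv2.remap(np.ascontiguousarray(I),q[None,:,0],q[None,:,1],cv2.INTER_LINEAR)[0].mean(1)
# width via half-plane scans: nozzle side (off-axis 14mm to image right): barrel vs background
print(np.arange(76,146,3))
for o in(-2.5,0,2.5):
    print(o,"old",prof(old,p0,[.3+o,.3])); print(o,"new",prof(im,p,[.3+o,.3]))
E
```

```text
18.075 [ -0.2  -4.6 -14. ] [ 1.572e+00  1.000e-03 -3.200e-02] [-0.277  0.107  1.83   0.136  0.688 -0.256] ang 84.1
[ 576.7 -101.7  210.8] [ 0.5 -0.1 -0.9]
[ 76  79  82  85  88  91  94  97 100 103 106 109 112 115 118 121 124 127 130 133 136 139 142 145]
-2.5 old [175.3 149.   97.3  90.3 138.3 178.  146.3 131.7 157.3 155.3 151.  155.3 162.3 161.3 180.  218.3 215.7 212.3 213.7 213.  200.3 147.3 148.  136.7]
-2.5 new [176.7 151.7  93.3  87.3 132.7 176.7 147.3 145.3 161.7 165.  138.  114.3 111.7 113.  144.3 195.7 209.7 148.7 103.  100.3  74.7  77.3  85.7  90.7]
0 old [167.7 120.7  86.7 107.7 169.  154.7 115.3 157.7 177.  175.7 178.3 176.  174.7 179.7 206.7 226.  219.  216.  214.3 213.  187.7 143.  110.3  88. ]
0 new [170.  125.3  88.3 101.  150.3 157.  118.  141.3 179.3 176.7 187.  203.7 158.3 129.3 132.  140.3 166.7 136.  130.3 142.7 123.7  90.   87.   91. ]
2.5 old [137.7  88.   83.7 124.  155.3 131.7 125.7 129.  127.  130.3 136.  131.3 132.3 150.3 181.7 189.7 184.3 179.7 176.7 170.3 148.3 146.  137.  127.3]
2.5 new [140.3  92.   79.  115.  155.  131.  120.7 131.3 132.7 136.7 178.  191.3 177.  144.  138.  135.3 125.7 110.  109.7 111.  115.3 108.3  90.3  91. ]
```

```bash
python3 - <<'E'
from h import *
np.set_printoptions(precision=1,suppress=True,linewidth=200)
for f in("s5","s6"):
    im=cv2.imread(f"pics/{f}.png"); g=cv2.resize(im[225:258,265:295],None,fx=4,fy=4,interpolation=cv2.INTER_CUBIC)
    h=cv2.cvtColor(g,cv2.COLOR_BGR2HSV); m=(h[...,0]>12)&(h[...,0]<32)&(h[...,1]>165)
    p=np.argwhere(m)[:,::-1]/4+[265,225]; print(f,len(p),p.min(0) if len(p) else 0,p.max(0) if len(p) else 0)
    for r in range(0,33,2): print(225+r, "".join("B" if m[r*4+1,c*4+1] else "%x"%(g[r*4+1,c*4+1].max()//16) for c in range(30)))
E
sh w.sh
```

```text
s5 186 [278. 241.] [281.8 248.5]
225 ddccccbabba8accccdddddddcaaaaa
227 ccccccbaabb98bddddddcdddddbaaa
229 ccccccccaaba88abcdddddddddcbaa
231 cccdddcbbccdcb99cddddcccccccba
233 ddddccccdeeedcb9acccccccccbba9
235 ccccccdccdeddcb99bcccbbbbbbcba
237 cddddddccdeedcba9abbbbbbbcbbbb
239 ddccccccbaabbbbbbbbbbbbbbbbccc
241 cccccccbbbba8BBabbbbbbbccddddc
243 ccbbbbbbbbca87B8abbbcccddccccc
245 779bbbbbbbbbb989abcccccccddddd
247 65579bbbbbcccbBBBabcdddddddccd
249 555558accccca8aa9867bccddddddd
251 66787659cddb6468987777657bcdcc
253 888888766875555555665555557bcc
255 8888888876544556665666666667ab
257 888888888875444566666666666666
s6 3 [279.8 248.8] [280.2 248.8]
225 db9aaabbbbaa998767bdddddcaaaaa
227 cb9aaabbbbaa9987539dddcdddbaaa
229 bca9aaaa98765543336bdddddddbba
231 cca6455555566677777bddccccccba
233 ddda6789abbbaa99bccccccccccca9
235 ccccbaabb966777bcccccbbbbbbbba
237 ccdddddddcaabb89bbbbbbbbbbbbbb
239 ddccccccccaabbaaa9abbbbbbbbccc
241 cccccccba8678cedba9bbbbccddddc
243 ccbbbbbbb9777789999bcccddccccc
245 879bbbbbbbbcb888888acccccddddd
247 65569bbbbbbcdddb88bcdddddddddd
249 555558accccca79a9867bcccdddddd
251 66787659cddb6458987777657bddcc
253 888898766875555555665555557bcc
255 8888889876544556666566666667ab
257 888888888865444566666666666666
18.125 [  0.8  -5.  -13.7] [ 1.62  -0.109 -0.104] [-0.277  0.106  1.83   0.136  0.688 -0.256] ang 84.1
```

The nipple head is hidden inside the coupler and only a sliver of hexagon shows. The nozzle has travelled about 10.5 mm with 17.5 N axial push, and the gun has not slipped in the grip. I'll hold briefly, check, and hand in.

>>> drive_effector:
  motion:
    - [[0,0,0,0,0,0],[0,0,0,0,0,0],[0,0,0,0,0,0],[0,0,0,0,0,0]]

```text
time: 18.62
ee_pos: [576.7, -101.7, 210.9]
ee_rot: [2.011, 1.813, 0.489]
wrist_force: [-11.5, 0.9, 10.6]
finger_gap: 0.274
grasp_force: 30.0
```

```bash
sh w.sh; python3 -c "
from workcell import manip, telemetry, get_image, camera_params
print(manip.close_job())"
```

```text
18.625 [ -0.3  -4.6 -15. ] [ 1.617 -0.02  -0.019] [-0.277  0.106  1.83   0.136  0.688 -0.256] ang 84.1
the job is handed in; nothing more can be done
None
```

The job is handed in at 18.6 s: the knob is back at its zero stop, and the gun is snapped onto the nipple and held pressed in line, with the nozzle about 10.5 mm (of 14) into the barrel by my measurements; no verdict was returned.

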